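# Re-rack the seasonings in mirror order

### The arm

A 6-joint arm with a two-finger parallel gripper is mounted at the origin on the work surface. World frame = base frame: x ahead of the robot, y to its left, z up, the work surface at z = 0. Lengths are in m, angles in rad, forces in N, time in s.
With the tool pointing down it reaches from about 0.325 to 0.925 m from the base axis. Payload 3.1 kg.
Tool frame: the origin (TCP) lies between the finger pads; the fingertips stand 14 mm ahead of it and the grasp point (between the pads) lies 5 mm behind it; z points along the fingers, y is the line along which they close (so a half turn about z gives the same grasp; the last joint's range is limited). The gripper opens to 85 mm and grips with 20 to 120 N. Pads are 22 mm wide; open, the fingers measure 114 mm over their backs; the gripper's body (76 mm by 85 mm) begins 54 mm behind the grasp point. The pads swing forward as they close: fully open they stand 13 mm farther back than shut.
Start: joints at [1.206, 0.217, 1.613, -0, 1.311, -0.112], TCP at [0.156, 0.605, 0.245] pointing down, gripper open.
Joint ranges: [-2.75, 2.75], [-0.78, 2.1], [0.31, 2.55], [-1.13, 4.27], [0.13, 2.63], [-2.58, 2.58]. Speed limits (rad/s): [2.79, 2.79, 3.14, 3.14, 3.14, 3.14].

### API

Orientations are given as a rotation vector (axis times angle).
In Python, from station import manip gives the robot as it stands.
- The arm moves only by the tool jog_arm, never from a script. Its arguments are lists of equal length, an entry for each row: "slide": the shift along the tool's x, y, z in m, a list of three; "delta_rot": the turn, a rotation vector about the tool's x, y, z in rad, a list of three. In form: {"slide": [[tx, ty, tz], ...], "delta_rot": [[ax, ay, az], ...]}. A call has 1 to 20 rows; each row is the pose to reach, as a shift and turn from the pose commanded when the call began, along the tool's axes at that moment; what a row does not reach only later rows make up. A row lasts 1/8 s, in which the tool goes at most 62.5 mm and 10.7 degrees, less where a joint would pass 70% of its speed; a pose out of reach is approached as far as the arm can. A call with a gripper value outside its range is refused whole. "hand" is the opening, from -1 (shut) to 1 (fully open), so that 0 is half open, set as the call begins (left out, the last holds). The fingers move at their own pace and stop on an object; "squeeze" is the grip in N (left out, the last holds). Time passes only in rows, so rows that repeat a pose let the fingers close. It gives the time, the measured TCP pose, the force, the opening and the grip force at its end, in the units of the state.
- manip.sense(): the state, without advancing time (a new reading comes with each control period).
- manip.camera(name): name is "scene" or "top"; returns a dict with "pixels" (480x640x3 uint8, blue, green, red), "z_map" (480x640 float32, m along the optical axis (not along the pixel's ray), 0 where there is no reading), "camera_matrix" (3x3 intrinsics, pixels), "R" (3x3) and "t" (3): a world point X has camera coordinates R X + t. Camera axes: x right, y down, z forward; pixel columns grow to the right and rows downward; lengths in m; the calibration is good to about 2 mm. A picture is of the moment at which its call begins.
- manip.hand_in(): hands the job in; it is judged then, once.
The state is a dict: "t": time; "joint_pos": joint angles; "dq": joint speeds; "joint_efforts": joint torques, N m; "tool_pos": TCP position; "ee_rot": TCP orientation; "force": force on the tool from outside, world axes, zero at the start; "moment": the same for the moment, N m; "width": finger opening in m; "grip_force": force on a finger pad.
Only numpy, scipy, OpenCV 4.12 (cv2) and the standard library are available. Lean on these libraries where they do the work, as an engineer would, in place of code of your own. Each camera call takes 0.05 s, during which the arm holds its last target. There are 200 camera calls.

### The job

Move the salt shaker, pepper mill, square jar and round tin from the old wooden rack to the empty steel rack on the other side of the counter, one to each compartment, as a mirror image: the one nearest the middle of the counter must again be nearest the middle, the next one second, and so on outwards. Keep them upright, set them down instead of dropping them, and leave each one standing on the floor of its compartment.

Things in the scene. Friction and masses are not known exactly. Their poses are not given: they have to be found in the camera images.
- salt_mid (a point): The salt shaker: white glazed ceramic, plain round body 40 mm in diameter that narrows to a domed top with small holes; 66 mm high, straight-sided up to 45 mm. Loose, 0.08 to 0.22 kg. This point lies on its upright axis, half-way up, 33 mm above its underside; z along its axis.
- mill_mid (a point): The pepper mill: dark turned wood, round, slimmest and tallest: foot 38 mm in diameter, straight waist 30 mm in diameter from 26 to 56 mm above its underside, head 34 mm, small steel ball on top; 80 mm high. Loose, 0.08 to 0.22 kg. This point lies on its upright axis, half-way up, 40 mm above its underside; z along its axis.
- jar_mid (a point): The square spice jar: pale greyish glass, 40 x 40 mm in plan, square steel lid 38 x 38 mm; 64 mm high. Its sides run along this point's x and y axes; it stands with them within 9 degrees of the old rack's sides. Loose, 0.08 to 0.22 kg. This point lies on its upright axis, half-way up, 32 mm above its underside; z along its axis.
- tin_mid (a point): The round spice tin: bare metal cylinder 41 mm in diameter with a flat lid of the same width; 66 mm high. Loose, 0.08 to 0.22 kg. This point lies on its upright axis, half-way up, 33 mm above its underside; z along its axis.
- bay_salt: Compartment of the old wooden rack where the salt shaker starts (within 9 mm of its centre). Old rack: four identical fixed wooden boxes in a row, 66 mm pitch; which thing is in which varies. Box 66 x 66 mm outside, 2 mm walls; origin under its centre, 4 mm above the counter; y along the row, x across; floor 6 mm, rim 14 mm above the counter.
- bay_mill: Compartment of the old wooden rack where the pepper mill starts (within 9 mm of its centre). Old rack: four identical fixed wooden boxes in a row, 66 mm pitch; which thing is in which varies. Box 66 x 66 mm outside, 2 mm walls; origin under its centre, 4 mm above the counter; y along the row, x across; floor 6 mm, rim 14 mm above the counter.
- bay_jar: Compartment of the old wooden rack where the square jar starts (within 9 mm of its centre). Old rack: four identical fixed wooden boxes in a row, 66 mm pitch; which thing is in which varies. Box 66 x 66 mm outside, 2 mm walls; origin under its centre, 4 mm above the counter; y along the row, x across; floor 6 mm, rim 14 mm above the counter.
- bay_tin: Compartment of the old wooden rack where the round tin starts (within 9 mm of its centre). Old rack: four identical fixed wooden boxes in a row, 66 mm pitch; which thing is in which varies. Box 66 x 66 mm outside, 2 mm walls; origin under its centre, 4 mm above the counter; y along the row, x across; floor 6 mm, rim 14 mm above the counter.
- new_rack: New steel rack, empty, fixed: 70 x 268 mm, origin under its middle on the counter. Four compartments along its y, centres y = -99, -33, 33, 99 mm, x = 0; 62 x 62 mm inside, 4 mm walls, floor 6 mm, rim 14 mm above the counter. Its y lies within 15 degrees of world y. It and the old rack stand on opposite sides of the counter's middle (y = 0, straight ahead of the robot); inner = smaller |y|.
Mind the look-alikes: they are no part of the job. Leave any purple look-alike of the bay_mill alone.

How it is judged:
By the outcome, as a careful person would: the job done as asked, in the order asked, and still so for the second after the job is handed in, with the robot touching nothing.
It also fails if it takes over 128 s, if anything falls off the work surface, if the arm or the gripper's body presses on something with over 40 N, if the wrist force passes 120 N, or if a joint passes its speed limit or range.

## Working session

There is one attempt and no reset: what is moved stays moved. The work goes in short steps, Python scripts to look and compute and a tool call to move; the robot and the scene stay as the last step left them, time stands still between calls to the robot, and variables do not carry over. Pictures are saved under pics/ and viewed, at most 14 in all, crops included, and the job is handed in when it is done.

Besides the shell and the picture viewer there is one more tool, called after ">>>" as name(argument=value, ...), one argument or row to a line, values as JSON. jog_arm: Moves the arm, as the interface text tells. Its arguments: {"type":"object","properties":{"slide":{"type":"array","items":{"type":"array","items":{"type":"number"}}},"delta_rot":{"type":"array","items":{"type":"array","items":{"type":"number"}}},"hand":{"type":"number"},"squeeze":{"type":"number"}},"required":["slide","delta_rot"]}

```bash
mkdir -p pics
python3 - <<'E'
from station import manip
import cv2,numpy as np
s=manip.sense();print({k:np.round(v,3).tolist() for k,v in s.items()})
for n in("scene","top"):
    c=manip.camera(n);cv2.imwrite(f"pics/{n}0.png",c["pixels"]);np.savez(f"{n}0.npz",**c)
    print(n,c["camera_matrix"].tolist(),np.round(c["R"],3).tolist(),np.round(c["t"],3).tolist())
E
```

```text
{'t': 0.0, 'joint_pos': [1.206, 0.218, 1.615, -0.0, 1.311, -0.112], 'dq': [0.0, 0.0, 0.003, 0.001, -0.0, 0.001], 'joint_efforts': [0.0, -39.688, -30.384, -0.0, 0.01, 0.0], 'tool_pos': [0.156, 0.604, 0.244], 'ee_rot': [-0.396, -3.116, 0.004], 'force': [-0.595, -0.492, -0.381], 'moment': [-0.012, -0.044, 0.013], 'grip_force': 0.0, 'width': 0.085}
scene [[494.6490346583213, 0.0, 319.06746041983973], [0.0, 494.6490346583213, 236.15270992985657], [0.0, 0.0, 1.0]] [[0.823, 0.568, -0.017], [0.45, -0.669, -0.592], [-0.347, 0.479, -0.806]] [-0.386, -0.175, 1.095]
top [[435.72306091803824, 0.0, 317.6566539500554], [0.0, 435.72306091803824, 239.20904911225384], [0.0, 0.0, 1.0]] [[0.038, -0.999, 0.002], [-0.973, -0.038, -0.227], [0.227, 0.007, -0.974]] [-0.018, 0.509, 0.838]
```

View pics/top0.png

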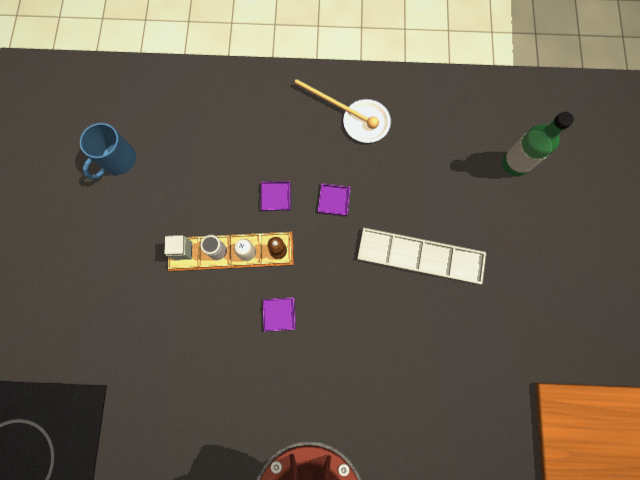

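View pics/scene0.png

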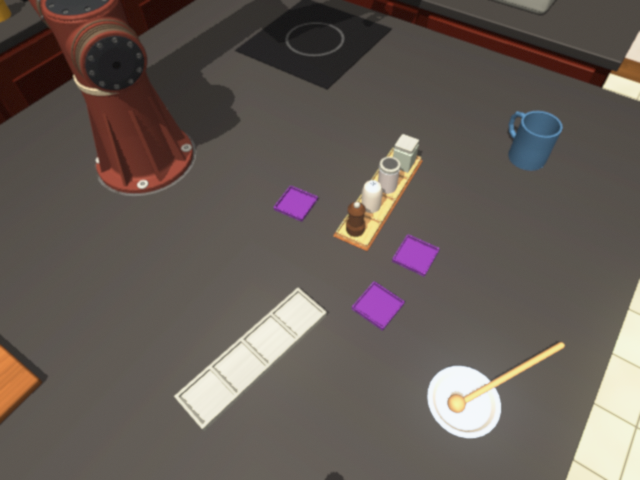

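The top view shows the old rack on the left (px 168–293, 250) with, from the middle outwards, mill (277,247), salt (243,249), tin (211,246) and jar (177,246). The new rack is on the right (px 358–486, 228–283). The purple trays and the other objects are distractors. Next I measure the rack poses and the things.

```bash
cat > h.py <<'E'
import numpy as np,cv2
def ray(c,uv,z):
    uv=np.atleast_2d(uv).astype(float);K,R,t=c["camera_matrix"],c["R"],c["t"]
    d=np.c_[(uv-K[:2,2])/[K[0,0],K[1,1]],np.ones(len(uv))]@R
    C=-R.T@t
    return C+d*((z-C[2])/d[:,2])[:,None]
def cloud(c):
    v,u=np.mgrid[:480,:640];K=c["camera_matrix"];Z=c["z_map"]
    P=np.stack([(u-K[0,2])/K[0,0]*Z,(v-K[1,2])/K[1,1]*Z,Z],-1)
    return (P-c["t"])@c["R"]
E
python3 - <<'E'
from h import *
for n in("top","scene"):
    c=dict(np.load(n+"0.npz"));im=c["pixels"];hsv=cv2.cvtColor(im,cv2.COLOR_BGR2HSV)
    P=cloud(c)
    reg=(P[...,0]>.3)&(P[...,0]<.62)&(abs(P[...,1])<.42)&(c["z_map"]>0)
    m=((hsv[...,2]>110)&(hsv[...,1]<80)&reg&(P[...,1]<-.03)).astype(np.uint8)
    m=cv2.morphologyEx(m,cv2.MORPH_CLOSE,np.ones((5,5)))
    cs=max(cv2.findContours(m,0,2)[0],key=cv2.contourArea)
    W=ray(c,cs[:,0],.014)[:,:2].astype(np.float32)
    print(n,"new",cv2.minAreaRect(W*1000))
    m=((hsv[...,0]>8)&(hsv[...,0]<30)&(hsv[...,1]>100)&(hsv[...,2]>100)&reg&(P[...,1]>.03)&(P[...,2]<.03)).astype(np.uint8)
    ys,xs=np.nonzero(m);W=ray(c,np.c_[xs,ys],.014)[:,:2].astype(np.float32)
    print(n,"old",cv2.minAreaRect(W*1000),len(xs))
    hi=(reg&(P[...,2]>.035)&(P[...,1]>.02)&(P[...,1]<.4)).astype(np.uint8)
    k,l,st,ce=cv2.connectedComponentsWithStats(hi)
    for i in range(1,k):
        if st[i,4]<30:continue
        q=P[l==i];zm=np.percentile(q[:,2],97);t=q[q[:,2]>zm-.006]
        print(n,"blob",st[i].tolist(),"n,min,max,mean mm",np.round(q.min(0)*1e3),np.round(q.max(0)*1e3),"top",np.round(t.mean(0)*1e3),np.round((t.min(0)+t.max(0))/2*1e3),len(t))
c=dict(np.load("top0.npz"))
cv2.imwrite("pics/z.png",np.hstack([cv2.resize(c["pixels"][225:280,160:300],None,fx=5.6,fy=5.6,interpolation=2)]))
E
```

```text
top new ((493.2928161621094, -221.90480041503906), (270.185302734375, 72.53789520263672), 80.49214172363281)
top old ((487.2662353515625, 187.9208221435547), (74.61048889160156, 268.1860656738281), 5.231120586395264) 2446
top blob [200, 235, 24, 23, 405] n,min,max,mean mm [467. 199.  35.] [507. 240.  75.] top [487. 219.  71.] [487. 220.  72.] 305
top blob [164, 236, 25, 22, 497] n,min,max,mean mm [463. 272.  35.] [506. 313.  73.] top [484. 293.  69.] [484. 293.  69.] 340
top blob [267, 237, 17, 18, 237] n,min,max,mean mm [477.  72.  37.] [508. 104.  87.] top [492.  88.  82.] [491.  89.  82.] 39
top blob [234, 239, 20, 20, 317] n,min,max,mean mm [467. 136.  35.] [505. 174.  75.] top [486. 155.  69.] [486. 156.  71.] 139
scene new ((494.893798828125, -222.93115234375), (272.05316162109375, 79.86981964111328), 80.45502471923828)
scene old ((490.344970703125, 183.08456420898438), (81.05863952636719, 275.6425476074219), 5.119653224945068) 1503
scene blob [379, 135, 40, 49, 1019] n,min,max,mean mm [467. 196.  35.] [510. 313.  74.] top [489. 252.  70.] [488. 254.  71.] 503
scene blob [362, 180, 21, 24, 394] n,min,max,mean mm [470. 133.  35.] [509. 167.  73.] top [490. 152.  69.] [489. 154.  69.] 120
scene blob [348, 202, 18, 26, 360] n,min,max,mean mm [479.  69.  35.] [511. 103.  86.] top [496.  85.  80.] [496.  85.  81.] 63
```

View pics/z.png

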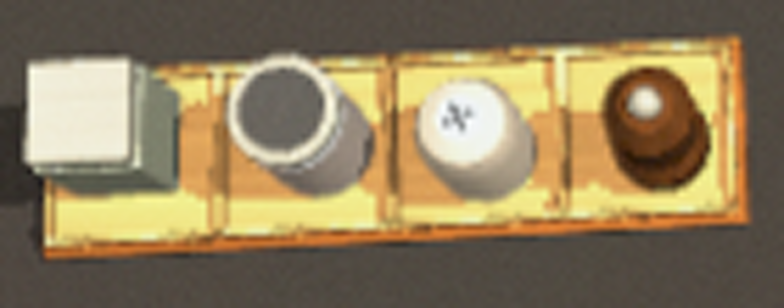

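The crop confirms mill, salt, tin and jar from right to left; the jar's lid (28–130, 60–162 in the crop) is almost parallel to the rack.

```bash
cat >> h.py <<'E'
from scipy.spatial.transform import Rotation as Ro
def to(x,y,z,deg):
    from station import manip
    s=manip.sense();R=Ro.from_rotvec(s["ee_rot"]);a,b=np.cos(np.radians(deg)),np.sin(np.radians(deg))
    T=Ro.from_matrix(np.array([[-b,a,0],[a,b,0],[0,0,-1.]]))
    print("t %.1f pos"%s["t"],np.round(s["tool_pos"],4),"slide",np.round(R.inv().apply(np.array([x,y,z])-s["tool_pos"]),4),"rot",np.round((R.inv()*T).as_rotvec(),3))
def slots():
    a=np.radians(90-80.47);c=np.array([.494,-.2224]);d=np.array([np.sin(a),np.cos(a)])
    for k in(99,33,-33,-99):print(k,np.round(c+d*k/1e3,4))
E
python3 - <<'E'
from h import *
for n in("top","scene"):
    c=dict(np.load(n+"0.npz"));P=cloud(c)
    m=(P[...,2]>.064)&(P[...,1]>.26)&(P[...,1]<.33)&(abs(P[...,0]-.485)<.04)
    v,u=np.nonzero(m);print(n,cv2.minAreaRect((ray(c,np.c_[u,v],.07)[:,:2]*1e3).astype(np.float32)))
slots();to(.493,.087,.15,5)
E
```

```text
top ((483.4777526855469, 292.1470947265625), (37.263267517089844, 39.074806213378906), 2.2249205112457275)
scene ((487.90167236328125, 288.1357421875), (38.227996826171875, 43.092777252197266), 4.342838287353516)
99 [ 0.5104 -0.1248]
33 [ 0.4995 -0.1899]
-33 [ 0.4885 -0.2549]
-99 [ 0.4776 -0.32  ]
t 0.1 pos [0.1561 0.6045 0.2441] slide [-0.4557 -0.4165  0.0949] rot [-2.000e-03  1.000e-03  1.231e+00]
```

>>> jog_arm(
  slide=[
    [-0.05,-0.045,0],
    [-0.1,-0.09,0],
    [-0.15,-0.135,0],
    [-0.2,-0.18,0],
    [-0.25,-0.225,0],
    [-0.3,-0.27,0],
    [-0.35,-0.315,0],
    [-0.4,-0.36,0.02],
    [-0.43,-0.39,0.05],
    [-0.4557,-0.4165,0.08],
    [-0.4557,-0.4165,0.095],
    [-0.4557,-0.4165,0.095],
    [-0.4557,-0.4165,0.095],
    [-0.4557,-0.4165,0.095],
    [-0.4557,-0.4165,0.095],
  ],
  delta_rot=[
    [0,0,0.12],
    [0,0,0.24],
    [0,0,0.36],
    [0,0,0.48],
    [0,0,0.6],
    [0,0,0.72],
    [0,0,0.84],
    [0,0,0.96],
    [0,0,1.08],
    [0,0,1.18],
    [0,0,1.231],
    [0,0,1.231],
    [0,0,1.231],
    [0,0,1.231],
    [0,0,1.231],
  ],
  hand=1,
  squeeze=30,
)

```text
t: 1.98
tool_pos: [0.4938, 0.0887, 0.1515]
ee_rot: [2.12, 2.316, 0.002]
force: [0.6, 0.0, -0.2]
width: 0.0854
grip_force: 0.0
```

```bash
python3 -c "
from h import *
to(.493,.087,.042,5)"
```

```text
t 2.0 pos [0.4938 0.0887 0.1515] slide [-0.0016 -0.0012  0.1095] rot [0.002 0.    0.001]
```

>>> jog_arm(
  slide=[
    [-0.0015,-0.001,0.03],
    [-0.0015,-0.001,0.06],
    [-0.0015,-0.001,0.08],
    [-0.0015,-0.001,0.095],
    [-0.0015,-0.001,0.105],
    [-0.0015,-0.001,0.109],
    [-0.0015,-0.001,0.109],
    [-0.0015,-0.001,0.109],
  ],
  delta_rot=[
    [0,0,0],
    [0,0,0],
    [0,0,0],
    [0,0,0],
    [0,0,0],
    [0,0,0],
    [0,0,0],
    [0,0,0],
  ],
)

```text
t: 2.98
tool_pos: [0.4932, 0.0863, 0.042]
ee_rot: [2.122, 2.315, 0.001]
force: [0.3, -0.3, -0.8]
width: 0.0855
grip_force: 0.0
```

>>> jog_arm(
  slide=[
    [0,0,0],
    [0,0,0],
    [0,0,0],
    [0,0,0],
    [0,0,0],
    [0,0,0],
    [0,0,0],
    [0,0,0],
  ],
  delta_rot=[
    [0,0,0],
    [0,0,0],
    [0,0,0],
    [0,0,0],
    [0,0,0],
    [0,0,0],
    [0,0,0],
    [0,0,0],
  ],
  hand=-1,
  squeeze=30,
)

```text
t: 3.98
tool_pos: [0.4925, 0.0863, 0.0416]
ee_rot: [-2.123, -2.316, 0.0]
force: [-3.4, 0.3, 5.6]
width: 0.0318
grip_force: 27.6
```

>>> jog_arm(
  slide=[
    [0,0,-0.003],
    [0,0,-0.01],
    [0,0,-0.025],
    [0,0,-0.05],
    [0,0,-0.075],
    [0,0,-0.1],
    [0,0,-0.11],
    [0,0,-0.11],
    [0,0,-0.11],
  ],
  delta_rot=[
    [0,0,0],
    [0,0,0],
    [0,0,0],
    [0,0,0],
    [0,0,0],
    [0,0,0],
    [0,0,0],
    [0,0,0],
    [0,0,0],
  ],
)

```text
t: 5.1
tool_pos: [0.4916, 0.0863, 0.1503]
ee_rot: [-2.122, -2.315, 0.002]
force: [-0.3, 0.3, -0.4]
width: 0.0316
grip_force: 27.8
```

```bash
python3 -c "
from h import *
from station import manip
cv2.imwrite('pics/m1.png',manip.camera('scene')['pixels'][120:340,220:480])
to(.5104,-.1248,.152,-9.5)"
```

```text
t 5.2 pos [0.4915 0.0863 0.15  ] slide [-0.2119  0.0005 -0.002 ] rot [-0.002  0.     0.253]
```

View pics/m1.png

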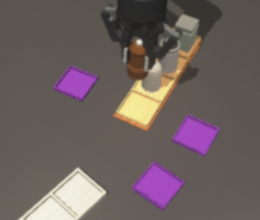

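The mill (crop px 137,60) is held upright between the fingers and is clear of its bay.

>>> jog_arm(
  slide=[
    [-0.03,0,0],
    [-0.07,0,0],
    [-0.11,0,0],
    [-0.15,0,0],
    [-0.185,0,0],
    [-0.205,0,0],
    [-0.212,0.0005,0],
    [-0.212,0.0005,0],
    [-0.212,0.0005,0],
  ],
  delta_rot=[
    [0,0,0.03],
    [0,0,0.08],
    [0,0,0.13],
    [0,0,0.18],
    [0,0,0.22],
    [0,0,0.253],
    [0,0,0.253],
    [0,0,0.253],
    [0,0,0.253],
  ],
)

```text
t: 6.28
tool_pos: [0.5112, -0.1237, 0.151]
ee_rot: [-2.396, -2.031, 0.0]
force: [0.9, 0.1, -1.2]
width: 0.0316
grip_force: 27.8
```

```bash
python3 -c "
from h import *
to(.5104,-.1248,.042,-9.5)"
```

```text
t 6.3 pos [ 0.5112 -0.1237  0.151 ] slide [-0.0013 -0.0005  0.109 ] rot [-0.001 -0.001  0.001]
```

>>> jog_arm(
  slide=[
    [-0.0013,-0.0005,0.03],
    [-0.0013,-0.0005,0.06],
    [-0.0013,-0.0005,0.08],
    [-0.0013,-0.0005,0.095],
    [-0.0013,-0.0005,0.102],
    [-0.0013,-0.0005,0.106],
    [-0.0013,-0.0005,0.108],
    [-0.0013,-0.0005,0.109],
    [-0.0013,-0.0005,0.109],
  ],
  delta_rot=[
    [0,0,0],
    [0,0,0],
    [0,0,0],
    [0,0,0],
    [0,0,0],
    [0,0,0],
    [0,0,0],
    [0,0,0],
    [0,0,0],
  ],
)

```text
t: 7.4
tool_pos: [0.511, -0.1262, 0.0427]
ee_rot: [2.398, 2.029, 0.001]
force: [-0.3, 0.1, -0.0]
width: 0.0318
grip_force: 27.8
```

>>> jog_arm(
  slide=[
    [0,0,0.0005],
    [0,0,0.001],
    [0,0,0.001],
  ],
  delta_rot=[
    [0,0,0],
    [0,0,0],
    [0,0,0],
  ],
)

```text
t: 7.78
tool_pos: [0.5109, -0.1261, 0.0417]
ee_rot: [2.398, 2.029, 0.0]
force: [-0.3, 0.8, 1.7]
width: 0.0312
grip_force: 28.2
```

>>> jog_arm(
  slide=[
    [0,0,0],
    [0,0,0],
    [0,0,0],
    [0,0,0],
    [0,0,0],
    [0,0,0],
    [0,0,0],
  ],
  delta_rot=[
    [0,0,0],
    [0,0,0],
    [0,0,0],
    [0,0,0],
    [0,0,0],
    [0,0,0],
    [0,0,0],
  ],
  hand=1,
)

```text
t: 8.65
tool_pos: [0.5107, -0.126, 0.0413]
ee_rot: [2.398, 2.03, 0.0]
force: [0.3, 0.1, -0.5]
width: 0.0852
grip_force: 0.0
```

>>> jog_arm(
  slide=[
    [0,0,-0.03],
    [0,0,-0.07],
    [0,0,-0.11],
    [0,0,-0.11],
    [0,0,-0.11],
  ],
  delta_rot=[
    [0,0,0],
    [0,0,0],
    [0,0,0],
    [0,0,0],
    [0,0,0],
  ],
)

```text
t: 9.28
tool_pos: [0.5102, -0.1258, 0.1508]
ee_rot: [-2.397, -2.029, 0.001]
force: [-0.7, -0.4, 0.3]
width: 0.0855
grip_force: 0.0
```

```bash
python3 -c "
from h import *
to(.4875,.154,.15,5)"
```

```text
t 9.3 pos [ 0.5102 -0.1258  0.1508] slide [ 0.2722 -0.0687  0.0009] rot [-0.001 -0.    -0.253]
```

>>> jog_arm(
  slide=[
    [0.04,-0.01,0],
    [0.09,-0.022,0],
    [0.14,-0.035,0],
    [0.19,-0.048,0],
    [0.235,-0.06,0],
    [0.262,-0.067,0],
    [0.272,-0.0687,0],
    [0.272,-0.0687,0],
    [0.272,-0.0687,0],
    [0.272,-0.0687,0],
  ],
  delta_rot=[
    [0,0,-0.03],
    [0,0,-0.08],
    [0,0,-0.13],
    [0,0,-0.18],
    [0,0,-0.22],
    [0,0,-0.253],
    [0,0,-0.253],
    [0,0,-0.253],
    [0,0,-0.253],
    [0,0,-0.253],
  ],
)

```text
t: 10.52
tool_pos: [0.4881, 0.1526, 0.1512]
ee_rot: [2.125, 2.314, -0.001]
force: [0.1, -0.2, -0.3]
width: 0.0857
grip_force: 0.0
```

```bash
python3 -c "
from h import *
from station import manip
c=manip.camera('top');P=cloud(c)
cv2.imwrite('pics/t1.png',cv2.resize(c['pixels'][200:300,350:500],None,fx=4,fy=4))
m=(P[...,2]>.04)&(P[...,2]<.1)&(P[...,1]<-.05)&(P[...,1]>-.35)&(abs(P[...,0]-.5)<.06)
q=P[m];print(q.min(0),q.max(0))
to(.4875,.154,.034,5)"
```

```text
[ 0.49539027 -0.14103891  0.04016201] [ 0.52699152 -0.10854528  0.08746075]
t 10.6 pos [0.4881 0.1527 0.1513] slide [ 0.0014 -0.0005  0.1173] rot [-0.     0.    -0.002]
```

View pics/t1.png

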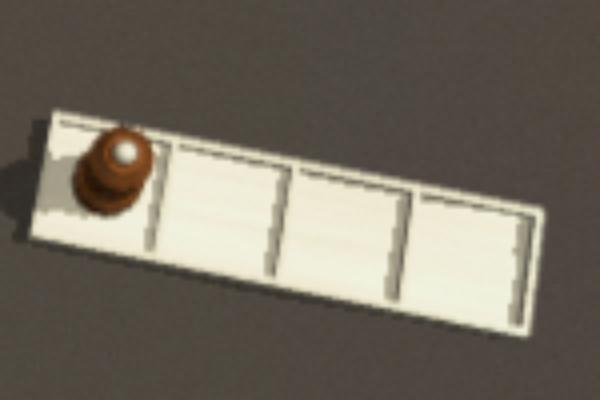

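The mill stands upright in the innermost steel compartment (crop px 110,170), well inside its walls. The salt shaker is next.

>>> jog_arm(
  slide=[
    [0.0014,-0.0005,0.03],
    [0.0014,-0.0005,0.06],
    [0.0014,-0.0005,0.085],
    [0.0014,-0.0005,0.1],
    [0.0014,-0.0005,0.112],
    [0.0014,-0.0005,0.117],
    [0.0014,-0.0005,0.117],
    [0.0014,-0.0005,0.117],
  ],
  delta_rot=[
    [0,0,0],
    [0,0,0],
    [0,0,0],
    [0,0,0],
    [0,0,0],
    [0,0,0],
    [0,0,0],
    [0,0,0],
  ],
)

```text
t: 11.58
tool_pos: [0.488, 0.1551, 0.0351]
ee_rot: [2.122, 2.315, 0.002]
force: [-0.5, -0.4, 0.7]
width: 0.0856
grip_force: 0.0
```

>>> jog_arm(
  slide=[
    [0,0,0],
    [0,0,0],
    [0,0,0],
    [0,0,0],
    [0,0,0],
    [0,0,0],
    [0,0,0],
    [0,0,0],
  ],
  delta_rot=[
    [0,0,0],
    [0,0,0],
    [0,0,0],
    [0,0,0],
    [0,0,0],
    [0,0,0],
    [0,0,0],
    [0,0,0],
  ],
  hand=-1,
)

```text
t: 12.58
tool_pos: [0.4876, 0.155, 0.0347]
ee_rot: [2.123, 2.316, 0.001]
force: [-0.8, 0.3, 5.8]
width: 0.0395
grip_force: 30.7
```

>>> jog_arm(
  slide=[
    [0,0,-0.003],
    [0,0,-0.01],
    [0,0,-0.025],
    [0,0,-0.05],
    [0,0,-0.075],
    [0,0,-0.1],
    [0,0,-0.117],
    [0,0,-0.117],
    [0,0,-0.117],
  ],
  delta_rot=[
    [0,0,0],
    [0,0,0],
    [0,0,0],
    [0,0,0],
    [0,0,0],
    [0,0,0],
    [0,0,0],
    [0,0,0],
    [0,0,0],
  ],
)

```text
t: 13.7
tool_pos: [0.4865, 0.1548, 0.1505]
ee_rot: [-2.122, -2.315, 0.002]
force: [-0.6, 0.4, -0.8]
width: 0.0391
grip_force: 30.4
```

```bash
python3 -c "
from h import *
to(.4995,-.1899,.15,-9.5)"
```

```text
t 13.7 pos [0.4865 0.1548 0.1505] slide [-0.3445 -0.017   0.0006] rot [-0.001  0.     0.253]
```

>>> jog_arm(
  slide=[
    [-0.03,-0.0015,0],
    [-0.07,-0.0035,0],
    [-0.12,-0.006,0],
    [-0.17,-0.0085,0],
    [-0.22,-0.011,0],
    [-0.27,-0.0135,0],
    [-0.31,-0.0155,0],
    [-0.335,-0.0165,0],
    [-0.3445,-0.017,0],
    [-0.3445,-0.017,0],
    [-0.3445,-0.017,0],
  ],
  delta_rot=[
    [0,0,0.03],
    [0,0,0.06],
    [0,0,0.1],
    [0,0,0.14],
    [0,0,0.18],
    [0,0,0.22],
    [0,0,0.253],
    [0,0,0.253],
    [0,0,0.253],
    [0,0,0.253],
    [0,0,0.253],
  ],
)

```text
t: 15.08
tool_pos: [0.4999, -0.1885, 0.1507]
ee_rot: [-2.396, -2.03, 0.0]
force: [0.1, 0.5, -1.5]
width: 0.0394
grip_force: 30.4
```

```bash
python3 -c "
from h import *
to(.4995,-.1899,.0345,-9.5)"
```

```text
t 15.1 pos [ 0.4999 -0.1885  0.1507] slide [-0.0016 -0.      0.1162] rot [-0.001 -0.001  0.001]
```

>>> jog_arm(
  slide=[
    [-0.001,0,0.03],
    [-0.001,0,0.06],
    [-0.001,0,0.085],
    [-0.001,0,0.1],
    [-0.001,0,0.108],
    [-0.001,0,0.112],
    [-0.001,0,0.115],
    [-0.001,0,0.116],
    [-0.001,0,0.117],
    [-0.001,0,0.117],
  ],
  delta_rot=[
    [0,0,0],
    [0,0,0],
    [0,0,0],
    [0,0,0],
    [0,0,0],
    [0,0,0],
    [0,0,0],
    [0,0,0],
    [0,0,0],
    [0,0,0],
  ],
)

```text
t: 16.32
tool_pos: [0.5005, -0.191, 0.0348]
ee_rot: [2.397, 2.029, 0.0]
force: [0.1, -0.6, 0.5]
width: 0.0391
grip_force: 30.5
```

>>> jog_arm(
  slide=[
    [0,0,0.0005],
    [0,0,0.0005],
  ],
  delta_rot=[
    [0,0,0],
    [0,0,0],
  ],
)

```text
t: 16.58
tool_pos: [0.5005, -0.191, 0.0347]
ee_rot: [2.397, 2.029, 0.0]
force: [-2.6, 0.9, 5.9]
width: 0.0385
grip_force: 31.0
```

>>> jog_arm(
  slide=[
    [0,0,0],
    [0,0,0],
    [0,0,0],
    [0,0,0],
    [0,0,0],
    [0,0,0],
    [0,0,0],
  ],
  delta_rot=[
    [0,0,0],
    [0,0,0],
    [0,0,0],
    [0,0,0],
    [0,0,0],
    [0,0,0],
    [0,0,0],
  ],
  hand=1,
)

```text
t: 17.45
tool_pos: [0.5001, -0.1907, 0.0338]
ee_rot: [2.398, 2.03, 0.0]
force: [0.3, -0.4, 0.1]
width: 0.0854
grip_force: 0.0
```

>>> jog_arm(
  slide=[
    [0,0,-0.03],
    [0,0,-0.07],
    [0,0,-0.116],
    [0,0,-0.116],
    [0,0,-0.116],
  ],
  delta_rot=[
    [0,0,0],
    [0,0,0],
    [0,0,0],
    [0,0,0],
    [0,0,0],
  ],
)

```text
t: 18.08
tool_pos: [0.4998, -0.1905, 0.1495]
ee_rot: [-2.398, -2.029, 0.0]
force: [0.1, -0.6, -1.3]
width: 0.0856
grip_force: 0.0
```

```bash
python3 -c "
from h import *
to(.4875,.219,.15,5)"
```

```text
t 18.1 pos [ 0.4998 -0.1905  0.1495] slide [ 4.019e-01 -7.980e-02 -4.000e-04] rot [-0.    -0.    -0.253]
```

Now the tin.

>>> jog_arm(
  slide=[
    [0.04,-0.008,0],
    [0.09,-0.018,0],
    [0.14,-0.028,0],
    [0.19,-0.038,0],
    [0.24,-0.048,0],
    [0.29,-0.058,0],
    [0.34,-0.068,0],
    [0.38,-0.076,0],
    [0.402,-0.08,0],
    [0.402,-0.08,0],
    [0.402,-0.08,0],
    [0.402,-0.08,0],
  ],
  delta_rot=[
    [0,0,-0.03],
    [0,0,-0.06],
    [0,0,-0.1],
    [0,0,-0.14],
    [0,0,-0.18],
    [0,0,-0.22],
    [0,0,-0.253],
    [0,0,-0.253],
    [0,0,-0.253],
    [0,0,-0.253],
    [0,0,-0.253],
    [0,0,-0.253],
  ],
)

```text
t: 19.58
tool_pos: [0.4873, 0.2179, 0.1491]
ee_rot: [-2.124, -2.314, 0.002]
force: [0.9, -0.6, -0.3]
width: 0.0855
grip_force: 0.0
```

```bash
python3 -c "
from h import *
to(.4875,.219,.036,5)"
```

```text
t 19.6 pos [0.4873 0.2179 0.1491] slide [0.0012 0.0005 0.1131] rot [-0.001  0.001 -0.002]
```

>>> jog_arm(
  slide=[
    [0.001,0,0.03],
    [0.001,0,0.06],
    [0.001,0,0.085],
    [0.001,0,0.1],
    [0.001,0,0.109],
    [0.001,0,0.113],
    [0.001,0,0.113],
    [0.001,0,0.113],
  ],
  delta_rot=[
    [0,0,0],
    [0,0,0],
    [0,0,0],
    [0,0,0],
    [0,0,0],
    [0,0,0],
    [0,0,0],
    [0,0,0],
  ],
)

```text
t: 20.58
tool_pos: [0.4883, 0.2202, 0.0376]
ee_rot: [2.122, 2.315, 0.002]
force: [0.2, 0.3, 0.7]
width: 0.0854
grip_force: 0.0
```

>>> jog_arm(
  slide=[
    [0,0,0],
    [0,0,0],
    [0,0,0],
    [0,0,0],
    [0,0,0],
    [0,0,0],
    [0,0,0],
    [0,0,0],
  ],
  delta_rot=[
    [0,0,0],
    [0,0,0],
    [0,0,0],
    [0,0,0],
    [0,0,0],
    [0,0,0],
    [0,0,0],
    [0,0,0],
  ],
  hand=-1,
)

```text
t: 21.58
tool_pos: [0.4878, 0.2201, 0.0371]
ee_rot: [2.123, 2.316, 0.001]
force: [-0.7, -0.0, 4.8]
width: 0.0401
grip_force: 30.6
```

>>> jog_arm(
  slide=[
    [0,0,-0.003],
    [0,0,-0.01],
    [0,0,-0.025],
    [0,0,-0.05],
    [0,0,-0.075],
    [0,0,-0.1],
    [0,0,-0.114],
    [0,0,-0.114],
    [0,0,-0.114],
  ],
  delta_rot=[
    [0,0,0],
    [0,0,0],
    [0,0,0],
    [0,0,0],
    [0,0,0],
    [0,0,0],
    [0,0,0],
    [0,0,0],
    [0,0,0],
  ],
)

```text
t: 22.7
tool_pos: [0.4867, 0.2197, 0.1499]
ee_rot: [-2.122, -2.315, 0.002]
force: [0.0, -0.0, -0.5]
width: 0.0402
grip_force: 30.5
```

```bash
python3 -c "
from h import *
to(.4885,-.2549,.15,-9.5)"
```

```text
t 22.7 pos [0.4867 0.2197 0.1499] slide [-4.73e-01 -3.95e-02  1.00e-04] rot [-0.002  0.001  0.253]
```

>>> jog_arm(
  slide=[
    [-0.03,-0.0025,0],
    [-0.07,-0.006,0],
    [-0.12,-0.01,0],
    [-0.17,-0.014,0],
    [-0.22,-0.0185,0],
    [-0.27,-0.0225,0],
    [-0.32,-0.0265,0],
    [-0.37,-0.031,0],
    [-0.42,-0.035,0],
    [-0.455,-0.038,0],
    [-0.473,-0.0395,0],
    [-0.473,-0.0395,0],
    [-0.473,-0.0395,0],
  ],
  delta_rot=[
    [0,0,0.02],
    [0,0,0.04],
    [0,0,0.07],
    [0,0,0.1],
    [0,0,0.13],
    [0,0,0.16],
    [0,0,0.19],
    [0,0,0.22],
    [0,0,0.253],
    [0,0,0.253],
    [0,0,0.253],
    [0,0,0.253],
    [0,0,0.253],
  ],
)

```text
t: 24.32
tool_pos: [0.4889, -0.2532, 0.1501]
ee_rot: [-2.396, -2.029, -0.0]
force: [-0.1, -0.5, -1.7]
width: 0.0402
grip_force: 30.5
```

```bash
python3 -c "
from h import *
to(.4885,-.2549,.0371,-9.5)"
```

```text
t 24.3 pos [ 0.4889 -0.2532  0.1501] slide [-0.0019  0.      0.113 ] rot [-0.002 -0.001  0.001]
```

>>> jog_arm(
  slide=[
    [-0.001,0,0.03],
    [-0.001,0,0.06],
    [-0.001,0,0.085],
    [-0.001,0,0.098],
    [-0.001,0,0.106],
    [-0.001,0,0.11],
    [-0.001,0,0.112],
    [-0.001,0,0.113],
    [-0.001,0,0.114],
    [-0.001,0,0.114],
    [-0.001,0,0.114],
  ],
  delta_rot=[
    [0,0,0],
    [0,0,0],
    [0,0,0],
    [0,0,0],
    [0,0,0],
    [0,0,0],
    [0,0,0],
    [0,0,0],
    [0,0,0],
    [0,0,0],
    [0,0,0],
  ],
)

```text
t: 25.7
tool_pos: [0.4894, -0.2559, 0.0372]
ee_rot: [2.397, 2.029, 0.0]
force: [0.0, -0.9, 0.7]
width: 0.0406
grip_force: 30.6
```

>>> jog_arm(
  slide=[
    [0,0,0.0005],
    [0,0,0.0005],
  ],
  delta_rot=[
    [0,0,0],
    [0,0,0],
  ],
)

```text
t: 25.95
tool_pos: [0.4895, -0.256, 0.0372]
ee_rot: [2.397, 2.029, 0.0]
force: [-3.1, 0.5, 5.3]
width: 0.0403
grip_force: 30.8
```

>>> jog_arm(
  slide=[
    [0,0,0],
    [0,0,0],
    [0,0,0],
    [0,0,0],
    [0,0,0],
    [0,0,0],
    [0,0,0],
  ],
  delta_rot=[
    [0,0,0],
    [0,0,0],
    [0,0,0],
    [0,0,0],
    [0,0,0],
    [0,0,0],
    [0,0,0],
  ],
  hand=1,
)

```text
t: 26.82
tool_pos: [0.4892, -0.2557, 0.0363]
ee_rot: [2.398, 2.03, 0.0]
force: [-0.7, -0.5, 0.3]
width: 0.0852
grip_force: 0.0
```

>>> jog_arm(
  slide=[
    [0,0,-0.03],
    [0,0,-0.07],
    [0,0,-0.114],
    [0,0,-0.114],
    [0,0,-0.114],
  ],
  delta_rot=[
    [0,0,0],
    [0,0,0],
    [0,0,0],
    [0,0,0],
    [0,0,0],
  ],
)

```text
t: 27.45
tool_pos: [0.4888, -0.2555, 0.15]
ee_rot: [-2.398, -2.029, 0.0]
force: [0.4, -0.5, 0.2]
width: 0.0855
grip_force: 0.0
```

```bash
python3 -c "
from h import *
to(.486,.290,.15,3)"
```

```text
t 27.4 pos [ 0.4888 -0.2555  0.15  ] slide [ 5.375e-01 -9.290e-02  2.000e-04] rot [-0.    -0.    -0.218]
```

Now the jar.

>>> jog_arm(
  slide=[
    [0.04,-0.007,0],
    [0.09,-0.0155,0],
    [0.14,-0.024,0],
    [0.19,-0.033,0],
    [0.24,-0.0415,0],
    [0.29,-0.05,0],
    [0.34,-0.059,0],
    [0.39,-0.0675,0],
    [0.44,-0.076,0],
    [0.49,-0.085,0],
    [0.525,-0.091,0],
    [0.5375,-0.093,0],
    [0.5375,-0.093,0],
    [0.5375,-0.093,0],
    [0.5375,-0.093,0],
  ],
  delta_rot=[
    [0,0,-0.02],
    [0,0,-0.04],
    [0,0,-0.06],
    [0,0,-0.09],
    [0,0,-0.12],
    [0,0,-0.15],
    [0,0,-0.18],
    [0,0,-0.2],
    [0,0,-0.218],
    [0,0,-0.218],
    [0,0,-0.218],
    [0,0,-0.218],
    [0,0,-0.218],
    [0,0,-0.218],
    [0,0,-0.218],
  ],
)

```text
t: 29.32
tool_pos: [0.4863, 0.2885, 0.1501]
ee_rot: [2.165, 2.277, -0.001]
force: [-0.0, 0.4, 0.4]
width: 0.0854
grip_force: 0.0
```

```bash
python3 -c "
from h import *
to(.486,.290,.036,3)"
```

```text
t 29.3 pos [0.4863 0.2885 0.1501] slide [ 0.0015 -0.0002  0.1141] rot [-0.001  0.    -0.002]
```

>>> jog_arm(
  slide=[
    [0.001,0,0.03],
    [0.001,0,0.06],
    [0.001,0,0.085],
    [0.001,0,0.1],
    [0.001,0,0.11],
    [0.001,0,0.114],
    [0.001,0,0.114],
    [0.001,0,0.114],
  ],
  delta_rot=[
    [0,0,0],
    [0,0,0],
    [0,0,0],
    [0,0,0],
    [0,0,0],
    [0,0,0],
    [0,0,0],
    [0,0,0],
  ],
)

```text
t: 30.32
tool_pos: [0.4869, 0.2912, 0.0372]
ee_rot: [2.162, 2.278, 0.002]
force: [-0.6, 0.3, -0.2]
width: 0.0851
grip_force: 0.0
```

>>> jog_arm(
  slide=[
    [0,0,0],
    [0,0,0],
    [0,0,0],
    [0,0,0],
    [0,0,0],
    [0,0,0],
    [0,0,0],
    [0,0,0],
  ],
  delta_rot=[
    [0,0,0],
    [0,0,0],
    [0,0,0],
    [0,0,0],
    [0,0,0],
    [0,0,0],
    [0,0,0],
    [0,0,0],
  ],
  hand=-1,
)

```text
t: 31.32
tool_pos: [0.4864, 0.291, 0.0366]
ee_rot: [2.163, 2.278, 0.001]
force: [-0.1, -0.3, 4.2]
width: 0.0394
grip_force: 31.5
```

>>> jog_arm(
  slide=[
    [0,0,-0.003],
    [0,0,-0.01],
    [0,0,-0.025],
    [0,0,-0.05],
    [0,0,-0.075],
    [0,0,-0.1],
    [0,0,-0.114],
    [0,0,-0.114],
    [0,0,-0.114],
  ],
  delta_rot=[
    [0,0,0],
    [0,0,0],
    [0,0,0],
    [0,0,0],
    [0,0,0],
    [0,0,0],
    [0,0,0],
    [0,0,0],
    [0,0,0],
  ],
)

```text
t: 32.45
tool_pos: [0.4854, 0.2905, 0.1493]
ee_rot: [-2.163, -2.278, 0.003]
force: [-0.4, -0.3, -2.2]
width: 0.0398
grip_force: 31.1
```

```bash
python3 -c "
from h import *
to(.4776,-.320,.15,-9.5)"
```

```text
t 32.5 pos [0.4854 0.2905 0.1493] slide [-6.093e-01 -3.950e-02 -2.000e-04] rot [-0.002  0.001  0.218]
```

>>> jog_arm(
  slide=[
    [-0.03,-0.002,0],
    [-0.07,-0.0045,0],
    [-0.12,-0.008,0],
    [-0.17,-0.011,0],
    [-0.22,-0.014,0],
    [-0.27,-0.0175,0],
    [-0.32,-0.021,0],
    [-0.37,-0.024,0],
    [-0.42,-0.027,0],
    [-0.47,-0.0305,0],
    [-0.52,-0.034,0],
    [-0.565,-0.0365,0],
    [-0.595,-0.0385,0],
    [-0.609,-0.0395,0],
    [-0.609,-0.0395,0],
    [-0.609,-0.0395,0],
    [-0.609,-0.0395,0],
  ],
  delta_rot=[
    [0,0,0.01],
    [0,0,0.02],
    [0,0,0.04],
    [0,0,0.06],
    [0,0,0.08],
    [0,0,0.1],
    [0,0,0.12],
    [0,0,0.14],
    [0,0,0.16],
    [0,0,0.18],
    [0,0,0.2],
    [0,0,0.218],
    [0,0,0.218],
    [0,0,0.218],
    [0,0,0.218],
    [0,0,0.218],
    [0,0,0.218],
  ],
)

```text
t: 34.58
tool_pos: [0.4784, -0.318, 0.1501]
ee_rot: [-2.396, -2.031, -0.0]
force: [-0.1, 0.4, -0.5]
width: 0.0396
grip_force: 31.0
```

```bash
python3 -c "
from h import *
to(.4776,-.320,.0366,-9.5)"
```

```text
t 34.6 pos [ 0.4784 -0.318   0.1501] slide [-0.0022 -0.0004  0.1135] rot [-0.001 -0.001  0.001]
```

>>> jog_arm(
  slide=[
    [-0.001,0,0.03],
    [-0.001,0,0.06],
    [-0.001,0,0.085],
    [-0.001,0,0.098],
    [-0.001,0,0.106],
    [-0.001,0,0.11],
    [-0.001,0,0.112],
    [-0.001,0,0.113],
    [-0.001,0,0.1138],
    [-0.001,0,0.1138],
    [-0.001,0,0.1138],
  ],
  delta_rot=[
    [0,0,0],
    [0,0,0],
    [0,0,0],
    [0,0,0],
    [0,0,0],
    [0,0,0],
    [0,0,0],
    [0,0,0],
    [0,0,0],
    [0,0,0],
    [0,0,0],
  ],
)

```text
t: 35.95
tool_pos: [0.4783, -0.3205, 0.0367]
ee_rot: [2.398, 2.029, 0.0]
force: [0.1, -0.4, -1.4]
width: 0.0395
grip_force: 31.1
```

>>> jog_arm(
  slide=[
    [0,0,0.0005],
    [0,0,0.001],
    [0,0,0.001],
  ],
  delta_rot=[
    [0,0,0],
    [0,0,0],
    [0,0,0],
  ],
)

```text
t: 36.33
tool_pos: [0.4783, -0.3205, 0.0366]
ee_rot: [-2.398, -2.03, 0.0]
force: [-2.3, 2.3, 5.6]
width: 0.0398
grip_force: 31.9
```

>>> jog_arm(
  slide=[
    [0,0,0],
    [0,0,0],
    [0,0,0],
    [0,0,0],
    [0,0,0],
    [0,0,0],
    [0,0,0],
  ],
  delta_rot=[
    [0,0,0],
    [0,0,0],
    [0,0,0],
    [0,0,0],
    [0,0,0],
    [0,0,0],
    [0,0,0],
  ],
  hand=1,
)

```text
t: 37.2
tool_pos: [0.4782, -0.3204, 0.0355]
ee_rot: [2.398, 2.03, -0.0]
force: [-0.4, -0.3, 0.3]
width: 0.0856
grip_force: 0.0
```

>>> jog_arm(
  slide=[
    [0,0,-0.03],
    [0,0,-0.07],
    [0,0,-0.114],
    [0,0,-0.15],
    [0.06,0,-0.17],
    [0.12,0,-0.17],
    [0.18,0,-0.17],
    [0.24,0,-0.17],
    [0.3,0,-0.17],
    [0.36,0,-0.17],
    [0.42,0,-0.17],
    [0.42,0,-0.17],
    [0.42,0,-0.17],
    [0.42,0,-0.17],
  ],
  delta_rot=[
    [0,0,0],
    [0,0,0],
    [0,0,0],
    [0,0,0],
    [0,0,0],
    [0,0,0],
    [0,0,0],
    [0,0,0],
    [0,0,0],
    [0,0,0],
    [0,0,0],
    [0,0,0],
    [0,0,0],
    [0,0,0],
  ],
)

```text
t: 38.95
tool_pos: [0.5474, 0.0925, 0.2054]
ee_rot: [2.4, 2.027, -0.001]
force: [-0.2, -0.3, 0.2]
width: 0.0854
grip_force: 0.0
```

```bash
python3 -c "
from h import *
from station import manip
c=manip.camera('top');d=manip.camera('scene')
f=lambda a:cv2.resize(a,(390,300))
cv2.imwrite('pics/end.png',np.hstack([f(c['pixels'][200:315,345:495]),f(d['pixels'][255:430,165:345])]))
P=cloud(c);m=((P[...,2]>.035)&(P[...,2]<.1)&(P[...,1]<-.05)&(P[...,1]>-.38)&(abs(P[...,0]-.5)<.07)).astype(np.uint8)
k,l,st,ce=cv2.connectedComponentsWithStats(m)
for i in range(1,k):
  q=P[l==i];print(len(q),q.min(0).round(3),q.max(0).round(3))
slots()"
```

```text
239 [ 0.495 -0.141  0.036] [ 0.527 -0.108  0.087]
313 [ 0.482 -0.207  0.035] [ 0.519 -0.17   0.074]
415 [ 0.47  -0.276  0.035] [ 0.509 -0.235  0.076]
519 [ 0.457 -0.337  0.035] [ 0.502 -0.294  0.073]
99 [ 0.5104 -0.1248]
33 [ 0.4995 -0.1899]
-33 [ 0.4885 -0.2549]
-99 [ 0.4776 -0.32  ]
```

View pics/end.png

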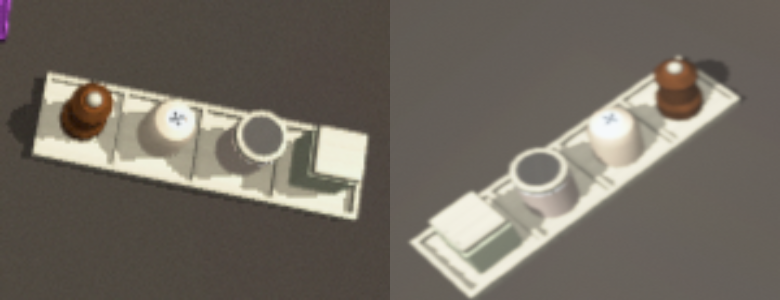

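All four stand upright and centred: mill (88,110), salt (170,125), tin (255,140) and jar (330,160) in the left half of the picture, from the inside outwards.

```bash
python3 -c "
from station import manip
print(manip.hand_in())"
```

```text
the job is handed in; nothing more can be done
None
```

The job is handed in: the pepper mill, salt shaker, tin and jar stand upright on the floors of the steel rack's compartments, in that order from the middle outwards, mirroring the old rack (about 39 s of the 128 s used).

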